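# Hold the CO2 purge valve open on an empty can

### The arm

A 6-joint arm with a two-finger parallel gripper is mounted at the origin on a cart in front of the work surface, level with it; the furniture and walls round the work are solid. World frame = base frame: x ahead of the robot, y to its left, z up, the work surface at z = 0. Lengths are in m, angles in rad, forces in N, time in s.
With the tool pointing down it reaches from about 0.275 to 0.875 m from the base axis. Payload 12.5 kg.
Tool frame: the origin (TCP) lies midway between the tips of the shut fingers; the grasp point (between the pads) lies 19 mm behind it; z points along the fingers, y is the direction in which the jaws open and shut (so a half turn about z gives the same grasp; the last joint's range is limited). The gripper opens to 85 mm and grips with 20 to 120 N. Pads are 22 mm wide; open, the fingers measure 114 mm over their backs; the gripper's body (76 mm by 85 mm) begins 54 mm behind the grasp point. The pads swing forward as they close: fully open they stand 13 mm farther back than shut.
Start: joints at [-1.248, 0.351, 1.652, -0, 1.139, -0.085], TCP at [0.218, -0.505, 0.231] pointing down, gripper open.
Joint ranges: [-2.75, 2.75], [-0.79, 2.1], [0.01, 2.65], [-1.57, 4.71], [0.07, 3.14], [-2.87, 2.87]. Speed limits (rad/s): [2.22, 2.22, 2.79, 3.14, 3.14, 3.14].

### API

Orientations are given as a unit quaternion [x, y, z, w].
In Python, from cell import readout, viewer, sign_off gives the robot as it stands.
- The arm moves only by the shell command python3 -m handwheel 'ROWS' [FORCE]. ROWS is JSON, one flat list of numbers, 7 for each row, row after row: the closure in counts, from 0 (fully open) to 255 (shut), then the shift along the tool's x, y, z normalised to -1 to 1, where 1 is 150 mm, then the turn, a rotation vector about the tool's x, y, z normalised to -1 to 1, where 1 is 30 degrees. A call has 1 to 8 rows; each row is the pose to reach, as a shift and turn from the pose measured when the call began, along the tool's axes at that moment; what a row does not reach only later rows make up. A row lasts 1/10 s, in which the tool goes at most 50 mm and 8.59 degrees, less where a joint would pass 70% of its speed; a pose out of reach is approached as far as the arm can. A call with a number of a shift or a turn outside -1 to 1 is refused whole. A call with a gripper value outside its range is refused whole. The fingers move at their own pace and stop on an object; FORCE is the grip in N (left out, the last holds). Time passes only in rows, so rows that repeat a pose let the fingers close. It gives the time, the measured TCP pose, the force and the opening at its end, in the units of the state.
- readout.sense(): the state, without advancing time (a new reading comes with each control period).
- viewer.get_image(name): name is "scene" or "top" or "wrist"; returns (picture, depth): 384x512x3 uint8, red, green, blue; 384x512 float32, m along the optical axis (not along the pixel's ray), 0 where there is no reading.
- viewer.camera_model(name): a dict with "fx", "fy", "cx", "cy" (pixels), "D" ([k1, k2, p1, p2, k3] as OpenCV has them; the pictures are not rectified), "R" (3x3) and "t" (3): a world point X has camera coordinates R X + t; the wrist camera has in their place "hand_eye" (4x4, takes a point from camera to tool coordinates, whose origin is the TCP and whose axes are the flange's). Camera axes: x right, y down, z forward; pixel columns grow to the right and rows downward; lengths in m; the calibration is good to about 2 mm. A picture is of the moment at which its call begins: read the wrist's pose just before it. camera_model takes no time and is no camera call.
- sign_off(): hands the job in, once; it reports no verdict.
The state is a dict: "clock": time; "q": joint angles; "qvel": joint speeds; "tau": joint torques, N m; "tcp_pos": TCP position; "tcp_rot": TCP orientation; "contact_force": force on the tool from outside, world axes, zero at the start; "moment": the same for the moment, N m; "gripper_width": finger opening in m.
Only numpy, scipy, OpenCV 4.12 (cv2) and the standard library are available. Lean on these libraries where they do the work, as an engineer would, in place of code of your own. Each camera call takes 0.05 s, during which the arm holds its last target. There are 200 camera calls.

### The job

Purge the empty can before it is filled: push the white carriage that carries it fully home under the gas lance, without tipping the can, and only then pull the black spool knob of the spring-return valve rod straight out of its sleeve until the dark ring mark on the rod is level with the mouth of the hexagonal gland nut. Finish while still holding the knob with the ring at the mouth, because the spring shuts the valve as soon as it is let go; leave the other things on the bench where they are.

Things in the scene. Friction and masses are not known exactly. Their poses are not given: they have to be found in the camera images.
- purge_station: Bench purger, fixed; its place and turn vary: aluminium base plate 96 x 300 mm with two guide shafts, two rear posts with a grey gas cartridge, a valve block on top (220 mm high) with a round gauge. Origin under the plate. y along the shafts, x away from the robot, z up. Lance, carriage knob and rod lie at x = 0: lance at y = -70 mm, gland mouth y = -156; plate y = -133 to 167.
- lance_tip (a point): Lower end of the short steel lance under the valve block, 169 mm above the bench, 12 mm above the rim of a can in the nest.
- carriage (a joint): Travel of the white plastic carriage (88 x 90 mm, top 43 mm above the bench) along the guide shafts, in m: 0 = loading place, 0.12 = fully home against its stop, the can centred under the lance. It moves toward the station's -y (toward the valve rod's side). About 2 N of friction; it stays where it is left.
- carriage_knob (a point): Centre of the upright black knob (28 mm across, 36 mm high, from 78 to 114 mm above the bench) on a 14 mm post and flat steel arm (top 51 mm) behind the carriage, 110 mm from the can's axis toward the station's +y; it moves with the carriage. It can be pinched from above or pushed.
- can_centre (a point): Centre, half-way up, of the open empty aluminium can (65 mm across, 122 mm high, 16 g) that stands loose in the carriage's round nest, 8 mm deep; its foot is 35 mm above the bench. Axis z is the can's axis.
- pull_knob (a point): Black spool knob on the end of the level valve rod, 203 mm above the bench. Origin: middle of its waist, which is 20 mm across and 36 mm long between two flanges 36 mm across, 6 mm thick. At rest 46 mm outside the gland mouth; it moves with the rod toward the station's -y. y along the rod toward the valve, z up. Space all round and above.
- valve_rod (a joint): How far the 12 mm steel rod is pulled out of its sleeve, in m: 0 = at rest, valve shut; 0.045 = the ring mark is level with the gland mouth; 0.065 = end stop. It moves toward the station's -y. The inner spring draws it back with about 4 N at rest and 12 N at the mark.
- gland_mouth (a point): Centre of the outer face of the hexagonal gland nut (32 mm across), where the rod comes out.
- ring_mark (a point): Middle of the 3 mm wide dark ring round the rod; at rest it is hidden in the sleeve, 45 mm inside the gland mouth.
- tape_roll: Bystander: roll of brown packing tape lying flat, 101 mm across, 48 mm high; origin at the centre of its underside.
- date_stamp: Bystander: hand stamp standing, 34 x 34 x 70 mm; origin at the centre of its underside.
- table_can_6: Bystander: filled, closed can, 66 mm across, 122 mm high, standing in front of the other cans; origin at the centre of its underside.

How it is judged:
On the way, in this order (a step that is already met when the one before it is completed fails the run):
1. the carriage is fully home under the lance with the can upright and the valve still shut (value of joint carriage above 0.116 m and value of joint valve_rod below 0.006 m and angle between can_centre's own z axis and vertical below 0.1 rad), for 0.2 s.
2. the rod is pulled out to its ring mark (value of joint valve_rod between 0.0405 and 0.0495 m), for 0.3 s.
At the end, for the whole second after the job is handed in: The fingers hold the knob (over 3 N), the rod is still with its ring mark within 4.5 mm of the gland mouth (valve_rod 0.0405 to 0.0495), the carriage is home (over 0.116), and the can stands upright (0.1 rad) in its nest, its axis within 8 mm of the lance (all of step 2 and velocity of joint valve_rod between -0.01 and 0.01 m/s and contact force between the fingers and valve_rod above 3 N and value of joint carriage above 0.116 m and horizontal distance between can_centre and lance_tip below 0.008 m and angle between can_centre's own z axis and vertical below 0.1 rad); the arm keeps its last pose, push and grip.
It fails at once if the valve is opened (rod out more than 10 mm) while the carriage is not home under the lance (value of joint valve_rod above 0.01 m and value of joint carriage below 0.112 m).
It fails at once if the empty can is tipped over (angle between can_centre's own z axis and vertical above 0.35 rad).
It fails at once if a bystander is shifted by more than 30 mm (distance of any of tape_roll, date_stamp, table_can_6 from where it was at the start of the episode above 0.03 m).
It also fails if it takes over 45 s, if anything falls off the work surface, if the arm or the gripper's body presses on something with over 40 N, if the wrist force passes 120 N, or if a joint passes its speed limit or range.

## Working session

There is one attempt and no reset: what is moved stays moved. The work goes in short steps, Python scripts to look and compute and a shell command to move; the robot and the scene stay as the last step left them, time stands still between calls to the robot, and variables do not carry over. Pictures are saved under pics/ and viewed, on a budget of 10 in all, crops included, one or two more only if the job needs it, and the job is handed in when it is done.

```bash
mkdir -p pics; cat > h.py <<'E'
import numpy as np, cv2
from cell import readout, viewer
from scipy.spatial.transform import Rotation as Rn
def cloud(name):
    s=readout.sense(); im,d=viewer.get_image(name); c=viewer.camera_model(name)
    K=np.array([[c['fx'],0,c['cx']],[0,c['fy'],c['cy']],[0,0,1.]])
    h,w=d.shape; u,v=np.meshgrid(np.arange(w),np.arange(h))
    p=cv2.undistortPoints(np.stack([u,v],-1).reshape(-1,1,2).astype(np.float64),K,np.array(c['D'],float)).reshape(h,w,2)
    P=np.dstack([p*d[...,None],d])
    if name=='wrist':
        H=np.array(c['hand_eye']); P=P@H[:3,:3].T+H[:3,3]
        P=P@Rn.from_quat(s['tcp_rot']).as_matrix().T+np.array(s['tcp_pos'])
    else:
        P=(P-np.array(c['t']))@np.array(c['R'])
    P[d==0]=np.nan
    return im,P
E
python3 - <<'E'
from h import *
print(readout.sense())
ims=[]
for n in('scene','top'):
    im,P=cloud(n); np.savez(f'{n}.npz',im=im,P=P); cv2.imwrite(f'pics/{n}0.png',im[...,::-1])
    c=viewer.camera_model(n); print(n,-np.array(c['R']).T@np.array(c['t']), np.isnan(P).mean())
E
```

```text
{'clock': 0.0, 'q': array([-1.24760515e+00,  3.51249961e-01,  1.65240729e+00,  2.82009829e-05,
        1.13910312e+00, -8.46115138e-02]), 'qvel': array([-4.43772841e-04, -5.09909779e-04, -3.59711398e-04, -4.83950185e-05,
       -1.24394898e-04, -2.00904014e-04]), 'tau': array([ 6.08372284e-04, -5.06093216e+01, -2.91403484e+01, -1.20775885e-04,
        4.54170542e-03,  1.77860022e-05]), 'tcp_pos': array([ 0.21804714, -0.50457906,  0.23075729]), 'tcp_rot': array([ 9.79285072e-01,  2.02485570e-01, -5.67704585e-05, -5.81229598e-04]), 'contact_force': array([ 0.56505325, -0.57431407,  0.03892495]), 'moment': array([ 0.04250497, -0.00454809, -0.0317914 ]), 'gripper_width': 0.08559632561142441}
scene [-0.43248525  0.54291092  1.20605191] 0.005345662434895833
top [0.33820528 0.00524583 1.19703573] 0.004170735677083333
```

View pics/scene0.png

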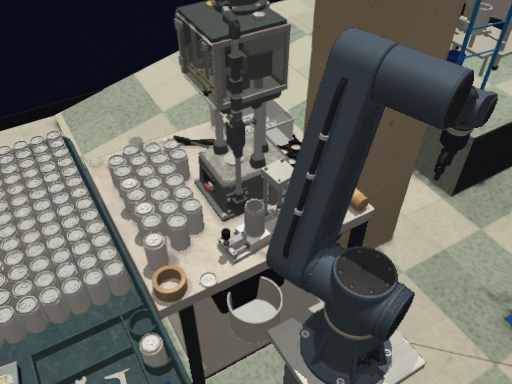

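View pics/top0.png

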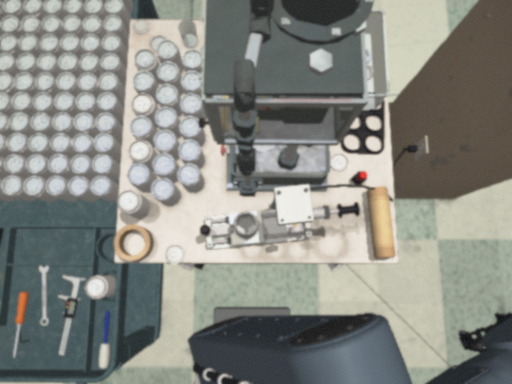

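Scene view: the station is at the bench front, with the carriage knob at (226,233) and the can at (255,215). Top view: carriage knob at (206,229), can (245,224), valve block (294,204), pull knob (347,210), tape (132,243), stamp/plug (175,254), and a filled can (130,203).

```bash
python3 - <<'E'
from h import *
z=np.load('top.npz'); im,P=z['im'],z['P']
def reg(name,u0,u1,v0,v1,f):
    p=P[v0:v1,u0:u1]; c=im[v0:v1,u0:u1].astype(int); m=f(p,c)&np.isfinite(p[...,2]); q=p[m]
    print(name,m.sum(),np.median(q,0).round(4),'min',np.percentile(q,2,0).round(4),'max',np.percentile(q,98,0).round(4)); return q
reg('cknob',195,218,218,242,lambda p,c:(p[...,2]>.095)&(p[...,2]<.13))
q=reg('can',225,265,205,245,lambda p,c:(p[...,2]>.14)&(p[...,2]<.175))
q=reg('block',265,325,175,230,lambda p,c:(p[...,2]>.21)&(p[...,2]<.23))
print(cv2.minAreaRect((q[:,:2]*1000).astype(np.float32)))
q=reg('pull+rod',312,365,195,225,lambda p,c:(p[...,2]>.18)&(p[...,2]<.24))
q=reg('pullknob',334,365,195,225,lambda p,c:(p[...,2]>.18)&(p[...,2]<.24))
print(cv2.minAreaRect((q[:,:2]*1000).astype(np.float32)))
for r in range(206,216,2): print([tuple((P[r,u]*1000).round()) for u in range(312,362,6)])
# tall obstacles map near
for x in (0.5,.55,.6,.65,.7): 
  m=(abs(P[...,0]-x)<.006); print(x,[(round(y,2),round(float(np.nanmax(P[...,2][m&(abs(P[...,1]-y)<.012)],initial=-1)),2)) for y in np.arange(-.3,.32,.04)])
E
python3 - <<'E'
import cv2
a=cv2.imread('pics/top0.png')[170:260,190:370]; cv2.imwrite('pics/crop.png',cv2.resize(a,None,fx=4,fy=4,interpolation=2))
E
```

```text
cknob 90 [0.4447 0.1279 0.1129] min [0.4321 0.1159 0.1013] max [0.4558 0.1416 0.1168]
can 179 [0.4516 0.0195 0.1506] min [ 0.427  -0.0112  0.1404] max [0.4851 0.0504 0.1609]
block 1498 [ 0.489  -0.1006  0.2204] min [ 0.4391 -0.1661  0.2125] max [ 0.5389 -0.0556  0.2249]
((488.96923828125, -113.41983795166016), (107.44799041748047, 117.7196273803711), 6.255758285522461)
pull+rod 479 [ 0.4794 -0.1994  0.2135] min [ 0.4629 -0.2527  0.2003] max [ 0.4972 -0.1424  0.2226]
pullknob 247 [ 0.4821 -0.2279  0.212 ] min [ 0.4674 -0.2535  0.1988] max [ 0.4989 -0.199   0.2232]
((482.9397277832031, -225.79421997070312), (33.857357025146484, 58.67530822753906), 6.537095546722412)
[(np.float64(525.0), np.float64(-175.0), np.float64(0.0)), (np.float64(525.0), np.float64(-193.0), np.float64(1.0)), (np.float64(491.0), np.float64(-172.0), np.float64(213.0)), (np.float64(525.0), np.float64(-229.0), np.float64(0.0)), (np.float64(525.0), np.float64(-246.0), np.float64(1.0)), (np.float64(525.0), np.float64(-264.0), np.float64(1.0)), (np.float64(492.0), np.float64(-231.0), np.float64(210.0)), (np.float64(492.
[... 3665 characters left out ...]
oat64(-0.1), 0.68), (np.float64(-0.06), 0.68), (np.float64(-0.02), 0.72), (np.float64(0.02), 0.67), (np.float64(0.06), 0.67), (np.float64(0.1), 0.0), (np.float64(0.14), 0.13), (np.float64(0.18), 0.13), (np.float64(0.22), 0.12), (np.float64(0.26), 0.12), (np.float64(0.3), 0.12)]
0.7 [(np.float64(-0.3), 0.02), (np.float64(-0.26), 0.02), (np.float64(-0.22), 0.0), (np.float64(-0.18), -1.0), (np.float64(-0.14), 0.7), (np.float64(-0.1), -1.0), (np.float64(-0.06), -1.0), (np.float64(-0.02), 0.69), (np.float64(0.02), 0.67), (np.float64(0.06), 0.67), (np.float64(0.1), 0.0), (np.float64(0.14), 0.11), (np.float64(0.18), 0.13), (np.float64(0.22), 0.13), (np.float64(0.26), 0.13), (np.float64(0.3), 0.13)]
```

View pics/crop.png

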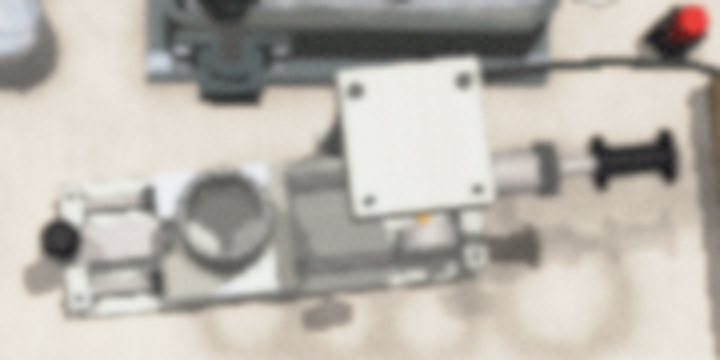

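Measured positions fit the given sizes: knob-to-knob is 357 mm against 362 mm, and the yaw is about 6°. I'll do both jobs with the tool pointing down and the jaws along station x.

```bash
cat > goto.py <<'E'
import sys; from h import *
# args: x y z yaw_deg(of tool x): remaining shift/turn in command units
x,y,z,yaw=map(float,sys.argv[1:5]); s=readout.sense(); R=Rn.from_quat(s['tcp_rot'])
T=Rn.from_euler('z',yaw,degrees=True)*Rn.from_euler('x',180,degrees=True)
print('t',round(s['clock'],2),'tcp',s['tcp_pos'].round(4),'F',s['contact_force'].round(1),'w',round(s['gripper_width'],4))
print('shift',(R.inv().apply(np.array([x,y,z])-s['tcp_pos'])/.15).round(3),'turn',((R.inv()*T).as_rotvec(degrees=True)/30).round(3))
E
python3 goto.py 0.442 0.165 0.33 96
```

```text
t 0.1 tcp [ 0.218  -0.5046  0.2308] F [ 0.5 -1.   0.3] w 0.0852
shift [ 3.141 -3.506 -0.657] turn [-2.000e-03 -1.000e-03 -2.421e+00]
```

```bash
python3 -m handwheel '[255,0.1,-0.1,-0.4,0,0,0, 255,0.3,-0.35,-0.7,0,0,-0.2, 255,0.5,-0.6,-0.7,0,0,-0.45, 255,0.75,-0.85,-0.7,0,0,-0.7, 255,0.9,-1,-0.7,0,0,-0.9, 255,0.9,-1,-0.7,0,0,-0.9]' 40; python3 goto.py 0.440 0.168 0.33 96
```

```text
clock: 0.7
tcp_pos: [0.2835, -0.3097, 0.3364]
tcp_rot: [0.904, 0.429, 0.0, -0.0]
contact_force: [0.7, -1.7, 0.6]
gripper_width: 0.0005
t 0.7 tcp [ 0.2835 -0.3097  0.3364] F [ 0.7 -1.7  0.6] w 0.0005
shift [ 3.127 -1.207  0.047] turn [ 0.    -0.003 -1.508]
```

```bash
python3 -m handwheel '[255,0.3,-0.12,0,0,0,-0.2, 255,0.6,-0.24,0,0,0,-0.4, 255,0.9,-0.36,0,0,0,-0.6, 255,1,-0.4,0,0,0,-0.8, 255,1,-0.4,0,0,0,-0.8]' 40; python3 goto.py 0.440 0.168 0.33 96
```

```text
clock: 1.2
tcp_pos: [0.3323, -0.1543, 0.3366]
tcp_rot: [0.793, 0.609, 0.001, -0.0]
contact_force: [-0.6, -0.9, 0.8]
gripper_width: 0.0
t 1.2 tcp [ 0.3323 -0.1543  0.3366] F [-0.6 -0.9  0.8] w 0.0
shift [2.261 0.139 0.047] turn [ 0.001 -0.003 -0.699]
```

```bash
python3 -m handwheel '[255,0.3,0,0,0,0,-0.2, 255,0.6,0,0,0,0,-0.4, 255,0.9,0.05,0,0,0,-0.6, 255,1,0.06,0,0,0,-0.7, 255,1,0.06,0,0,0,-0.7]' 40; python3 goto.py 0.440 0.168 0.33 96
```

```text
clock: 1.7
tcp_pos: [0.3803, -0.0112, 0.3365]
tcp_rot: [0.669, 0.744, 0.0, -0.001]
contact_force: [0.2, -0.3, -0.4]
gripper_width: 0.0001
t 1.7 tcp [ 0.3803 -0.0112  0.3365] F [ 0.2 -0.3 -0.4] w 0.0001
shift [1.146 0.522 0.045] turn [-0.    -0.003  0.002]
```

```bash
python3 -m handwheel '[255,0.3,0.14,0,0,0,0, 255,0.6,0.28,0,0,0,0, 255,0.9,0.42,0,0,0,0, 255,1,0.52,0,0,0,0, 255,1,0.52,0,0,0,0]' 40; python3 goto.py 0.440 0.168 0.092 96; python3 - <<'E'
from h import *
im,P=cloud('wrist'); cv2.imwrite('pics/w1.png',im[...,::-1]); np.savez('w1.npz',im=im,P=P)
m=(P[...,2]>.1)&(P[...,2]<.125)&(im.max(-1)<90)&(P[...,1]>.09)&(abs(P[...,0]-.445)<.04)
q=P[m]; print(m.sum(), np.median(q,0) if len(q) else '', np.ptp(q,axis=0) if len(q) else '')
E
```

```text
clock: 2.2
tcp_pos: [0.4434, 0.1463, 0.336]
tcp_rot: [0.67, 0.743, -0.0, -0.001]
contact_force: [-0.0, -0.1, -0.1]
gripper_width: -0.0001
t 2.2 tcp [0.4434 0.1463 0.336 ] F [-0.  -0.1 -0.1] w -0.0001
shift [ 0.145 -0.006  1.627] turn [-0.002 -0.002 -0.002]
255 [0.44320865 0.13092601 0.11355283] [0.02244228 0.02398813 0.01641435]
```

View pics/w1.png

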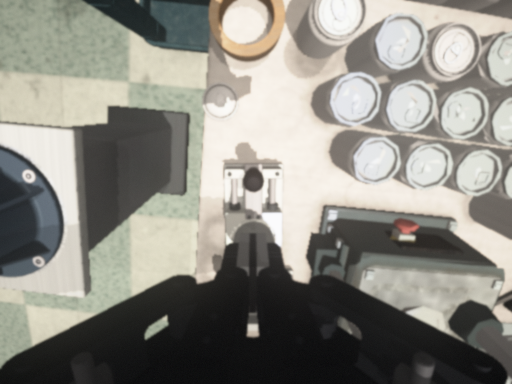

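Wrist view: the knob is at (253,180), which gives (0.444, 0.130), top 0.114. That agrees with the top view. The stamp (220,98) and tape (247,25) are clear and lower than the fingers' level. Descending behind the knob.

```bash
python3 -m handwheel '[255,0.1,0,0.2,0,0,0, 255,0.2,0,0.5,0,0,0, 255,0.2,0,0.8,0,0,0, 255,0.2,0,1,0,0,0, 255,0.2,0,1,0,0,0]' 40; python3 goto.py 0.440 0.174 0.09 96
```

```text
clock: 2.75
tcp_pos: [0.4376, 0.1728, 0.1831]
tcp_rot: [0.671, 0.741, -0.003, -0.002]
contact_force: [0.8, -0.1, 0.5]
gripper_width: 0.0002
t 2.75 tcp [0.4376 0.1728 0.1831] F [ 0.8 -0.1  0.5] w 0.0002
shift [0.007 0.022 0.62 ] turn [-0.015  0.001 -0.009]
```

```bash
python3 -m handwheel '[255,0,0,0.2,0,0,0, 255,0.01,0.01,0.4,0,0,0, 255,0.01,0.02,0.6,0,0,0, 255,0.01,0.02,0.62,0,0,0, 255,0.01,0.02,0.62,0,0,0]' 40; python3 goto.py 0.4523 0.055 0.09 96
```

```text
clock: 3.25
tcp_pos: [0.4405, 0.1738, 0.0915]
tcp_rot: [0.672, 0.741, -0.003, -0.002]
contact_force: [1.1, 0.1, 0.6]
gripper_width: -0.0
t 3.25 tcp [0.4405 0.1738 0.0915] F [1.1 0.1 0.6] w -0.0
shift [-0.796  0.001  0.01 ] turn [-0.014  0.001 -0.013]
```

```bash
python3 -m handwheel '[255,-0.03,0,0,0,0,0, 255,-0.07,0,0,0,0,0, 255,-0.1,0,0,0,0,0, 255,-0.12,0,0,0,0,0, 255,-0.15,0,0,0,0,0, 255,-0.18,0,0,0,0,0, 255,-0.22,0,0,0,0,0, 255,-0.26,0,0,0,0,0]' 40; python3 -m handwheel '[255,-0.04,0,0,0,0,0, 255,-0.09,0,0,0,0,0, 255,-0.14,0,0,0,0,0, 255,-0.18,0,0,0,0,0, 255,-0.22,0,0,0,0,0, 255,-0.26,0,0,0,0,0, 255,-0.29,0,0,0,0,0, 255,-0.31,0,0,0,0,0]'; python3 - <<'E'
from h import *
im,P=cloud('top'); cv2.imwrite('pics/t1.png',cv2.resize(im[160:270,120:370,::-1],None,fx=3,fy=3,interpolation=2))
E
```

```text
clock: 4.05
tcp_pos: [0.4446, 0.1346, 0.0916]
tcp_rot: [0.672, 0.741, -0.003, -0.002]
contact_force: [1.0, 2.7, 1.1]
gripper_width: 0.0007
clock: 4.85
tcp_pos: [0.4491, 0.0879, 0.0916]
tcp_rot: [0.672, 0.741, -0.003, -0.002]
contact_force: [1.4, 3.2, 1.2]
gripper_width: 0.0
```

View pics/t1.png

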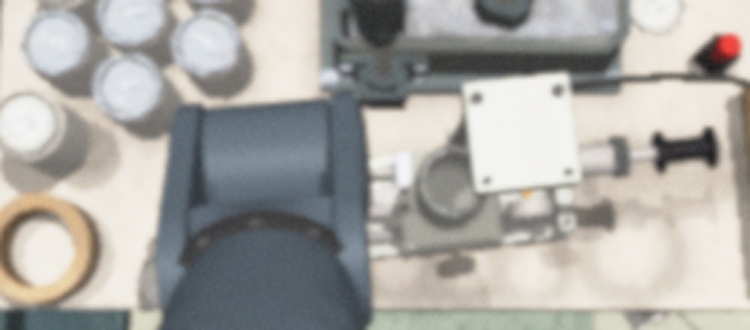

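The can stands upright at crop (448,183), the carriage follows, and the tape and filled can haven't moved. Pushing the last ~52 mm gently.

```bash
python3 -m handwheel '[255,-0.04,0,0,0,0,0, 255,-0.08,0,0,0,0,0, 255,-0.12,0,0,0,0,0, 255,-0.16,0,0,0,0,0, 255,-0.2,0,0,0,0,0, 255,-0.24,0,0,0,0,0, 255,-0.27,0,0,0,0,0, 255,-0.29,0,0,0,0,0]'; python3 goto.py 0.4548 0.036 0.09 96
```

```text
clock: 5.7
tcp_pos: [0.4533, 0.0439, 0.0916]
tcp_rot: [0.672, 0.741, -0.003, -0.002]
contact_force: [1.8, 3.4, 0.1]
gripper_width: 0.0001
t 5.7 tcp [0.4533 0.0439 0.0916] F [1.8 3.4 0.1] w 0.0001
shift [-0.054  0.005  0.01 ] turn [-0.014  0.001 -0.013]
```

```bash
python3 -m handwheel '[255,-0.02,0,0,0,0,0, 255,-0.03,0,0,0,0,0, 255,-0.04,0,0,0,0,0, 255,-0.05,0,0,0,0,0]'; python3 -m handwheel '[255,-0.01,0,0,0,0,0, 255,-0.02,0,0,0,0,0, 255,-0.03,0,0,0,0,0, 255,-0.03,0,0,0,0,0]'
```

```text
clock: 6.1
tcp_pos: [0.4541, 0.0364, 0.0916]
tcp_rot: [0.672, 0.741, -0.003, -0.002]
contact_force: [1.8, 2.1, 0.1]
gripper_width: -0.0002
clock: 6.5
tcp_pos: [0.4544, 0.0331, 0.0916]
tcp_rot: [0.672, 0.741, -0.002, -0.003]
contact_force: [1.1, 14.5, 1.8]
gripper_width: -0.0001
```

The push force jumps from 2–3 N to 14.5 N at the expected place (y≈0.034), so the carriage is on its stop. Hold, back off and rise.

```bash
python3 -m handwheel '[255,-0.01,0,0,0,0,0, 255,-0.01,0,0,0,0,0, 255,-0.01,0,0,0,0,0, 255,0.15,0,0,0,0,0, 255,0.25,0,0,0,0,0, 255,0.25,0,-0.3,0,0,0, 255,0.25,0,-0.6,0,0,0, 255,0.25,0,-0.9,0,0,0]';  python3 -m handwheel '[0,0,0,-0.3,0,0,0, 0,0,0,-0.6,0,0,0, 0,0,0,-0.9,0,0,0, 0,0,0,-1,0,0,0, 0,0,0,-1,0,0,0]'; python3 goto.py 0.482 -0.2265 0.38 96
python3 - <<'E'
from h import *
im,P=cloud('wrist'); cv2.imwrite('pics/w2.png',im[...,::-1]); np.savez('w2.npz',im=im,P=P)
im2,P2=cloud('scene')
cv2.imwrite('pics/s2.png',cv2.resize(im2[150:290,190:350,::-1],None,fx=3,fy=3,interpolation=2))
m=(P[...,2]>.1)&(P[...,2]<.125)&(im.max(-1)<90)&(P[...,1]>-.03)&(P[...,1]<.06)&(abs(P[...,0]-.455)<.04)
q=P[m]; print(m.sum(), np.median(q,0) if len(q) else '', np.ptp(q,axis=0) if len(q) else '')
E
```

```text
clock: 7.3
tcp_pos: [0.451, 0.0701, 0.2281]
tcp_rot: [0.672, 0.741, -0.003, -0.003]
contact_force: [0.0, -0.5, -0.4]
gripper_width: 0.0
clock: 7.8
tcp_pos: [0.4527, 0.0699, 0.38]
tcp_rot: [0.672, 0.741, -0.002, -0.002]
contact_force: [-0.8, -0.1, 0.0]
gripper_width: 0.0722
t 7.8 tcp [0.4527 0.0699 0.38  ] F [-0.8 -0.1  0. ] w 0.0722
shift [-1.986e+00  2.000e-03 -1.000e-03] turn [-0.01  -0.001 -0.014]
257 [0.45730967 0.01205232 0.11352569] [0.02390008 0.02582158 0.01558825]
```

View pics/w2.png

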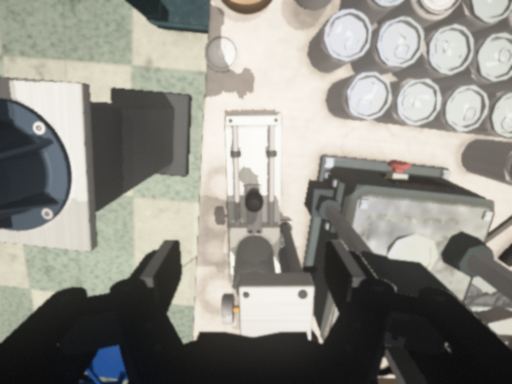

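The knob moved 119.6 mm to (0.457, 0.012), so the carriage is home. The can rim (255,255) is at the lance under the block. Next, over to the pull knob, staying above the 0.22 m block.

```bash
python3 -m handwheel '[0,-0.3,0,0.1,0,0,0, 0,-0.6,0,0.2,0,0,0, 0,-0.9,0,0.3,0,0,0, 0,-1,0,0.4,0,0,0, 0,-1,0,0.4,0,0,0]';  python3 -m handwheel '[0,-0.3,0,0,0,0,0, 0,-0.6,0,0,0,0,0, 0,-0.7,0,0,0,0,0, 0,-0.7,0,0,0,0,0, 0,-0.7,0,0,0,0,0]'; python3 goto.py 0.482 -0.2265 0.184 96
python3 - <<'E'
from h import *
im,P=cloud('wrist'); cv2.imwrite('pics/w3.png',im[...,::-1]); np.savez('w3.npz',im=im,P=P)
m=(P[...,2]>.18)&(P[...,2]<.235)&(im.max(-1)<80)&(P[...,1]<-.19)&(P[...,1]>-.27)&(abs(P[...,0]-.482)<.03)
q=P[m]; print(m.sum())
if len(q): print(np.median(q,0),cv2.minAreaRect((q[:,:2]*1000).astype(np.float32)),q[:,2].max())
E
```

```text
clock: 8.4
tcp_pos: [0.4643, -0.0808, 0.3131]
tcp_rot: [0.673, 0.74, -0.005, -0.007]
contact_force: [-0.1, 0.6, 0.4]
gripper_width: 0.0857
clock: 8.9
tcp_pos: [0.4741, -0.1842, 0.3125]
tcp_rot: [0.673, 0.74, -0.005, -0.007]
contact_force: [0.1, -0.0, 1.0]
gripper_width: 0.0854
t 8.9 tcp [ 0.4741 -0.1842  0.3125] F [ 0.1 -0.   1. ] w 0.0854
shift [-0.289  0.041  0.855] turn [-0.034 -0.007 -0.019]
1487
[ 0.4841267  -0.23203446  0.21284509] ((484.284423828125, -230.88095092773438), (32.489036560058594, 46.74171829223633), 6.2961273193359375) 0.22308906166440806
```

View pics/w3.png

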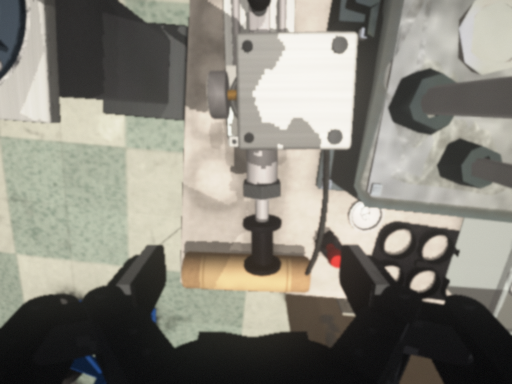

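The spool knob is at (262,245), with flanges at rows 222 and 265. Centre is about (0.484, -0.229), top 0.223 (expected 0.221), and it lies clear between the open fingers. Descending over the waist.

```bash
python3 goto.py 0.4838 -0.229 0.184 96.1;  python3 -m handwheel '[0,-0.1,0.02,0.1,0,0,0, 0,-0.2,0.03,0.3,0,0,0, 0,-0.31,0.05,0.5,-0.03,0,-0.02, 0,-0.31,0.05,0.7,-0.03,0,-0.02, 0,-0.31,0.05,0.85,-0.03,0,-0.02, 0,-0.31,0.05,0.85,-0.03,0,-0.02, 0,-0.31,0.05,0.85,-0.03,0,-0.02]' 60;  python3 goto.py 0.4838 -0.229 0.184 96.1
```

```text
t 8.95 tcp [ 0.4741 -0.1839  0.3127] F [ 0.  -0.2  0.6] w 0.0853
shift [-0.308  0.05   0.856] turn [-0.033 -0.007 -0.021]
clock: 9.65
tcp_pos: [0.484, -0.2291, 0.185]
tcp_rot: [0.669, 0.744, 0.001, -0.002]
contact_force: [0.3, -0.8, 0.6]
gripper_width: 0.0854
t 9.65 tcp [ 0.484  -0.2291  0.185 ] F [ 0.3 -0.8  0.6] w 0.0854
shift [ 0.    -0.001  0.007] turn [-0.004 -0.007 -0.   ]
```

```bash
python3 -m handwheel '[120,0,0,0,0,0,0, 200,0,0,0,0,0,0, 255,0,0,0,0,0,0, 255,0,0,0,0,0,0, 255,0,0,0,0,0,0, 255,0,0,0,0,0,0, 255,0,0,0,0,0,0, 255,0,0,0,0,0,0]' 80; python3 - <<'E'
from h import *
im,P=cloud('wrist'); cv2.imwrite('pics/w4.png',im[...,::-1]); np.savez('w4.npz',im=im,P=P)
E
```

```text
clock: 10.45
tcp_pos: [0.485, -0.2291, 0.1857]
tcp_rot: [0.669, 0.744, 0.001, -0.001]
contact_force: [4.9, 1.5, 2.6]
gripper_width: 0.0178
```

View pics/w4.png

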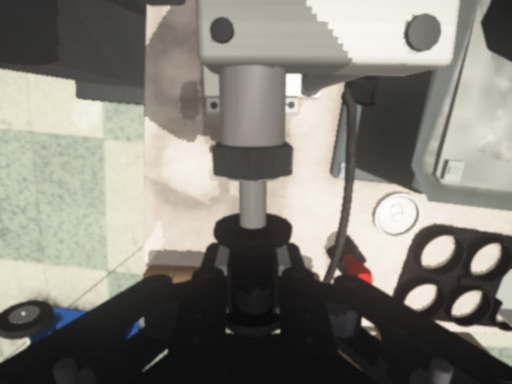

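The fingers hold the waist (width 18 mm), with the near flange at (252,230) and the gland mouth at row 178. Pulling out 45 mm.

```bash
python3 -m handwheel '[255,-0.03,0,0,0,0,0, 255,-0.07,0,0,0,0,0, 255,-0.11,0,0,0,0,0, 255,-0.15,0,0,0,0,0, 255,-0.19,0,0,0,0,0, 255,-0.23,0,0,0,0,0, 255,-0.26,0,0,0,0,0, 255,-0.28,0,0,0,0,0]' 80; python3 goto.py 0.4895 -0.2739 0.1857 96.1; python3 - <<'E'
from h import *
im,P=cloud('wrist'); cv2.imwrite('pics/w5.png',im[...,::-1]); np.savez('w5.npz',im=im,P=P)
E
```

```text
clock: 11.3
tcp_pos: [0.4895, -0.2697, 0.1857]
tcp_rot: [0.668, 0.744, 0.002, -0.002]
contact_force: [-0.1, 11.7, 4.7]
gripper_width: 0.0178
t 11.3 tcp [ 0.4895 -0.2697  0.1857] F [-0.1 11.7  4.7] w 0.0178
shift [-0.027 -0.003 -0.   ] turn [ 0.001 -0.011  0.   ]
```

View pics/w5.png

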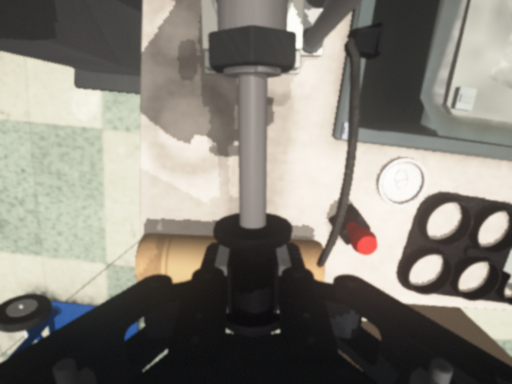

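No slip: the knob sits at the same pixels, and the TCP has moved 40.8 mm. 4 mm to go, then check the ring.

```bash
python3 -m handwheel '[255,-0.015,0,0,0,0,0, 255,-0.028,0,0,0,0,0, 255,-0.028,0,0,0,0,0, 255,-0.028,0,0,0,0,0]' 80; python3 goto.py 0.4895 -0.2739 0.1857 96.1; python3 - <<'E'
from h import *
im,P=cloud('wrist'); cv2.imwrite('pics/w6.png',cv2.resize(im[20:260,180:330,::-1],None,fx=2.5,fy=2.5,interpolation=2))
# rod axis colour + position along column: along-station coordinate
d=np.array([.1045,-.9945]); g=im.astype(int).max(-1)
for r in range(45,95,2): print(r,g[r,248:258].mean().round(),(np.nanmedian(P[r,248:258,:2],0)@d*1000).round(1),(np.nanmedian(P[r,248:258,2])*1000).round(1))
for r in range(210,232,3): print(r,g[r,248:258].mean().round(),(np.nanmedian(P[r,248:258,:2],0)@d*1000).round(1),(np.nanmedian(P[r,248:258,2])*1000).round(1))
E
```

```text
clock: 11.75
tcp_pos: [0.4899, -0.2729, 0.1857]
tcp_rot: [0.668, 0.744, 0.003, -0.003]
contact_force: [0.1, 10.9, 3.6]
gripper_width: 0.018
t 11.75 tcp [ 0.4899 -0.2729  0.1857] F [ 0.1 10.9  3.6] w 0.018
shift [-0.007 -0.003  0.   ] turn [ 0.001 -0.016  0.   ]
45 65.0 231.2 221.7
47 66.0 231.9 221.7
49 65.0 232.5 221.6
51 57.0 233.2 221.2
53 47.0 233.6 220.3
55 61.0 233.6 217.2
57 116.0 233.9 215.3
59 129.0 234.7 215.5
61 138.0 235.3 215.0
63 93.0 235.5 211.5
65 69.0 236.0 210.1
67 131.0 236.6 209.6
69 158.0 237.3 209.5
71 161.0 238.1 209.3
73 161.0 238.8 209.5
75 161.0 239.5 209.7
77 161.0 240.2 209.7
79 162.0 240.9 209.4
81 161.0 241.6 209.3
83 162.0 242.3 209.6
85 161.0 243.1 209.4
87 162.0 243.8 209.5
89 161.0 244.5 209.7
91 162.0 245.3 209.6
93 162.0 246.0 209.7
210 156.0 293.5 209.4
213 154.0 295.0 209.5
216 154.0 296.2 209.9
219 154.0 297.6 209.4
222 152.0 299.0 209.1
225 152.0 300.5 209.0
228 96.0 301.6 209.8
231 39.0 301.7 212.8
```

View pics/w6.png

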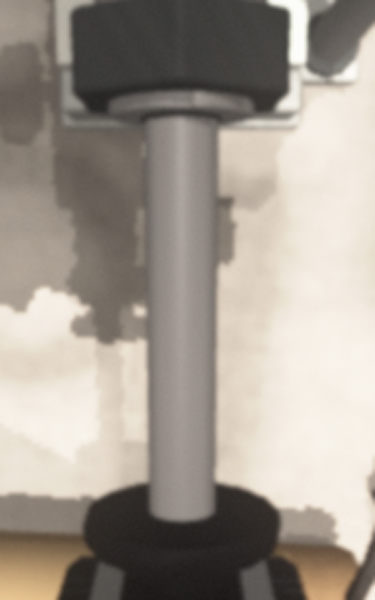

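```bash
python3 - <<'E'
from h import *
d=np.array([.1045,-.9945]); z=np.load('w4.npz'); im,P=z['im'],z['P']; g=im.astype(int).max(-1)
for r in list(range(170,190,2))+list(range(210,234,3)): print(r,g[r,248:258].mean().round(),(np.nanmedian(P[r,248:258,:2],0)@d*1000).round(1),(np.nanmedian(P[r,248:258,2])*1000).round(1))
s=readout.sense(); print(s['clock'],s['tcp_pos'],s['contact_force'])
im,P=cloud('top'); q=P[205:235,225:300].reshape(-1,3); q=q[(q[:,2]>.14)&(q[:,2]<.175)]; print('can rim',len(q),q.min(0).round(3),q.max(0).round(3))
cv2.imwrite('pics/t2.png',cv2.resize(im[160:270,120:370,::-1],None,fx=3,fy=3,interpolation=2))
E
```

```text
170 71.0 229.6 221.5
172 72.0 230.4 221.4
174 72.0 231.1 221.5
176 72.0 231.8 221.5
178 72.0 232.7 221.4
180 105.0 234.8 214.9
182 147.0 237.0 209.4
184 151.0 237.9 209.6
186 151.0 238.6 209.8
188 151.0 239.6 209.2
210 149.0 249.3 209.6
213 149.0 250.7 209.4
216 148.0 252.0 209.3
219 147.0 253.5 209.3
222 147.0 254.8 209.4
225 147.0 256.1 209.6
228 104.0 257.5 209.8
231 38.0 257.6 213.0
11.8 [ 0.4898848  -0.27282519  0.18572892] [-0.09384864 11.25135079  4.75308539]
can rim 25 [ 0.44  -0.118  0.14 ] [ 0.453 -0.075  0.161]
```

View pics/t2.png

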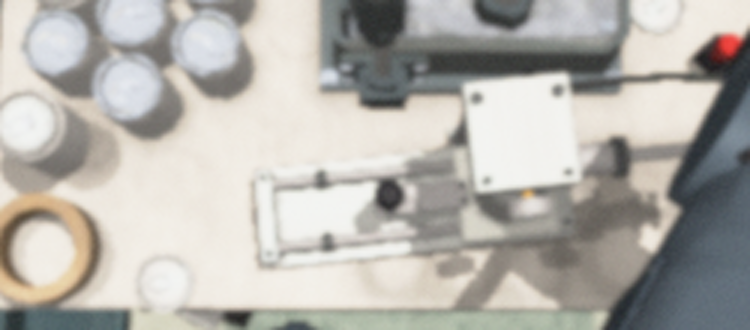

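The knob face moved 44.1 mm (257.6 to 301.7), matching the 44 mm of TCP travel. The can rim is at the right height under the block, and the tape, stamp and filled can haven't moved. Handing in.

```bash
python3 -c "
from cell import sign_off; print(sign_off())"
```

```text
the job is handed in; nothing more can be done
None
```

The carriage is home under the lance, the valve rod is held at its ring mark, and the job is handed in at about 12 s of the 45 s allowed. No verdict is reported.

- **Carriage:** I pushed it with shut fingers behind its knob. The knob moved 119.6 mm of the nominal 120, and the push force rose from about 3 N to 14.5 N at the stop.
- **Rod:** I gripped the spool knob at the waist (opening 18 mm, grip set to 80 N) and pulled it straight out. The TCP moved 44.1 mm and the knob face moved 44.1 mm in the wrist depth, against a target of 45 ± 4.5. The force of about 11 N fits the spring, and nothing slipped.
- **Can and bystanders:** In the last top view the rim stands at normal height under the block, and tape roll, date stamp and filled can are where they were. The can's axis under the lance was not measured directly, because the block hides most of it.
- **Ring mark:** It showed only as a thin dark line at the mouth in the wrist picture. It was too faint to measure by itself, so I placed the ring by how far the rod had travelled.

I viewed 10 pictures.

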